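Shut the marked air valve in the bench service box

ROBOT

A 7-joint arm with a two-finger parallel gripper is mounted at the origin on the work surface. World frame = base frame: x ahead of the robot, y to its left, z up, the work surface at z = 0. Lengths are in m, angles in rad, forces in N, time in s.
With the tool pointing down it reaches from about 0.35 to 0.9 m from the base axis. Payload 19.9 kg.
Tool frame: the origin (TCP) lies on the centre line of the jaws, within the pads' length; the fingertips stand 25 mm ahead of it and the grasp point (between the pads) lies 6 mm ahead of it (robot.tcp_to_tips is the distance from the TCP to the fingertips, in m); z points along the fingers, y is the line along which they close (so a half turn about z gives the same grasp; the last joint's range is limited). The gripper opens to 94 mm and grips with 3 to 60 N. Pads are 16 mm wide; open, the fingers measure 119 mm over their backs; the gripper's body (75 mm by 177 mm) begins 78 mm behind the grasp point.
Start: joints at [-1.153, 0.417, -0.01, 1.614, 0.005, 1.111, -0.053], TCP at [0.277, 0.56, 0.23] pointing down, gripper open.
Joint ranges: [-2.81, 2.81], [-0.39, 2.02], [-1.27, 1.25], [0.06, 2.57], [-1.19, 4.33], [0.19, 2], [-2.82, 2.82]. Speed limits (rad/s): [1.89, 1.89, 2.39, 2.39, 3.01, 3.01, 3.01].

INTERFACE

Orientations are given as a rotation vector (axis times angle).
In Python, from workcell import robot gives the robot as it stands. The module is installed in compiled form; this text tells all that it offers.
- The arm moves only by the tool drive_tool, never from a script. Its argument "series" is a list of rows, each a list of 5 numbers: the shift along the tool's x, y, z in m, then the turn about the tool's z in rad, then the finger opening in m, from 0 to 0.094. A call has 1 to 20 rows; each row shifts and turns the commanded pose from where the row before left it, along the tool's axes as they then stand; what a row does not reach is not made up. A row lasts 1/12 s, in which the tool goes at most 41.7 mm and 7.16 degrees, less where a joint would pass 70% of its speed; a pose out of reach is approached as far as the arm can. A call with a gripper value outside its range is refused whole. The fingers move at their own pace and stop on an object; "grip_force" is the grip in N (left out, the last holds). Time passes only in rows, so rows that do not move let the fingers close. It gives the time, the measured TCP pose, the force, the opening and the grip force at its end, in the units of the state.
- robot.get_state(): the state, without advancing time (a new reading comes with each control period).
- robot.snapshot(name): name is "scene" or "side" or "wrist"; returns a dict with "color" (420x560x3 uint8, red, green, blue), "range_z" (420x560 float32, m along the optical axis (not along the pixel's ray), 0 where there is no reading), "intrinsics" (3x3 intrinsics, pixels), "R" (3x3) and "t" (3): a world point X has camera coordinates R X + t; the wrist camera has in their place "hand_eye" (4x4, takes a point from camera to tool coordinates, whose origin is the TCP and whose axes are the flange's). Camera axes: x right, y down, z forward; pixel columns grow to the right and rows downward; lengths in m; the calibration is good to about 2 mm. A picture is of the moment at which its call begins: read the wrist's pose just before it.
- robot.hand_in(): hands the job in; it is judged then, once.
The state is a dict: "clock": time; "joint_positions": joint angles; "qvel": joint speeds; "effort": joint torques, N m; "ee_pos": TCP position; "ee_rot": TCP orientation; "wrist_force": force on the tool from outside, world axes, zero at the start; "ft_torque": the same for the moment, N m; "grip_width": finger opening in m; "finger_force": force on a finger pad.
Only numpy, scipy, OpenCV 4.12 (cv2) and the standard library are available. Lean on these libraries where they do the work, as an engineer would, in place of code of your own. Each camera call takes 0.05 s, during which the arm holds its last target. There are 200 camera calls.

TASK

Slide the loose cover plate of the bench's compressed-air box along its guides, right up to the stop at the decked end, to reveal the two valve handles beneath it. Then push the handle that has the round disc at its end (the other is a plain straight bar) a quarter turn until it is fully shut against its stop, square across its pipe. Nothing needs gripping: do not lift or tip the cover, leave the plain handle and the things around the box as they are, and finish with the cover still aside and the robot clear of everything.

Things in the scene. Friction and masses are not known exactly. Their poses are not given: they have to be found in the camera images.
- service_box: Fixed open-topped galvanised box on the bench, 292 (x) by 350 (y) by 97 mm high, origin at the centre of its underside, z up. Its -y half is an open well with two valves, hidden by the cover at first; its +y half has a fixed deck. The side walls (inner faces x = +-139 mm) guide the cover; the end walls (inner faces y = +-168 mm) are its stops; all rise to z = 97 mm.
- well (a point): Centre of the well's mouth, at x = 0, y = -90, z = 85 mm in the box's frame. The well is open from y = -168 to -10 mm and between ledges at x = +-130 mm (the cover rests on these ledges); its floor is 79 mm lower. Two copper pipes run along y through it, 34 mm above the bench, and leave by the -y end wall as far as y = -244 mm.
- deck (a point): Centre of the top of the fixed deck, at x = 0, y = +79, z = 85 mm in the box's frame, level with the ledges. The cover is slid onto it, along the box's +y, until it meets the end wall.
- cover: Loose galvanised plate, 274 (x) by 165 (y) by 4 mm, 0.3 to 0.65 kg, flat in the guides, axes along the box's. Origin at the centre of its underside, 85 mm above the bench. Friction is about 2 to 5 N. In the box's frame its origin starts at y = -80 to -68 mm over the well and is at y = +85 mm against the stop.
- lip (a point): Middle of the top edge of the cover's one upstanding dark steel lip, the thing to push against: 110 mm long along the cover's x, 6 mm thick. This point is at x = 0, y = -35 mm, z = 28 mm in the cover's frame (113 mm above the bench).
- marked_handle (a joint): Angle of the marked valve's handle (rad): 0 = open, pointing along the box's +y (along its pipe); it grows clockwise seen from above to 1.571 = fully shut, pointing along the box's +x, against its stop. Starts between 0 and 0.25. It stays where it is left; turning takes about 0.13 N m.
- marked_pivot (a point): Point on the marked handle's vertical turning axis at its top, 74 mm above the bench; in the box's frame y = -125 mm, x = -78 or +34 mm (the valves change places). The black handle is a bar 14 mm wide, from 58 to 74 mm above the bench, from 12 mm behind the axis to a flat round disc of 36 mm diameter, as tall as the bar, centred 68 mm from the axis.
- marked_tip (a point): Centre of the top of the marked handle's end disc, 68 mm from the turning axis, 74 mm above the bench; moves with the handle.
- plain_handle (a joint): Angle of the other valve's handle, same sense and range; starts between 0 and 0.1 and must be left alone.
- plain_pivot (a point): Point on the turning axis of the plain handle, like marked_pivot, in the other of the two places. Its handle is a straight black bar 14 mm wide, 16 mm tall, reaching 86 mm from the axis, without a disc.
- plain_tip (a point): Point on the top of the plain handle's bar, 68 mm from its turning axis; moves with the handle.
- junction_box: Bystander: loose open galvanised junction box, 100 by 100 by 54 mm, origin at the centre of its underside, on the bench beyond the box's +y end.
- pliers: Bystander: loose blue and yellow pliers lying flat along y, about 185 by 60 by 14 mm, origin near the middle of the underside, on the bench beyond the box's +y end, on its far (+x) side.
- breaker: Bystander: loose black double circuit breaker, 60 by 75 by 78 mm, origin at the centre of its underside, on the bench beyond the box's -y end.

How it is judged:
By the outcome, as a careful person would: the job done as asked, in the order asked, and still so for the second after the job is handed in, with the robot touching nothing.
It also fails if it takes over 45 s, if anything falls off the work surface, if the arm or the gripper's body presses on something with over 40 N, if the wrist force passes 120 N, or if a joint passes its speed limit or range.

## Working session

There is one attempt and no reset: what is moved stays moved. The work goes in short steps, Python scripts to look and compute and a tool call to move; the robot and the scene stay as the last step left them, time stands still between calls to the robot, and variables do not carry over. Pictures are saved under pics/ and viewed, at most 10 in all, crops included, and the job is handed in when it is done.

Besides the shell and the picture viewer there is one more tool, called after ">>>" by a JSON object that holds its "fn" and its "kwargs", one argument or row to a line. drive_tool: Moves the arm, as the interface text tells. Its arguments: {"type":"object","properties":{"series":{"type":"array"},"grip_force":{"type":"number"}},"required":["series"]}

```bash
mkdir -p pics; cat > h.py <<'E'
import numpy as np, cv2
from workcell import robot
from scipy.spatial.transform import Rotation as Ro
def snap(n):
    s=robot.get_state(); d=robot.snapshot(n)
    if n=="wrist":
        T=np.eye(4);T[:3,:3]=Ro.from_rotvec(s["ee_rot"]).as_matrix();T[:3,3]=s["ee_pos"]
        M=np.linalg.inv(T@np.array(d["hand_eye"])); d["R"]=M[:3,:3]; d["t"]=M[:3,3]
    return d
def world(d):
    K=np.array(d["intrinsics"]);z=d["range_z"];v,u=np.indices(z.shape)
    c=np.stack([(u-K[0,2])/K[0,0]*z,(v-K[1,2])/K[1,1]*z,z],-1)
    return (c-np.array(d["t"]))@np.array(d["R"])
def ray(d,u,v,h):
    R=np.array(d["R"]);C=-R.T@np.array(d["t"]);r=R.T@np.linalg.solve(np.array(d["intrinsics"]),[u,v,1.])
    return C+r*(h-C[2])/r[2]
def save(d,n): cv2.imwrite(f"pics/{n}.png",cv2.cvtColor(d["color"],cv2.COLOR_RGB2BGR))
E
python3 - <<'E'
from h import *
s=robot.get_state();print(s);print(robot.tcp_to_tips)
for n in("scene","side"):
    d=snap(n);save(d,n+"0");np.savez(f"{n}0.npz",**d)
    W=world(d);print(n,-np.array(d["R"]).T@d["t"])
E
```

```text
{'clock': 0.0, 'joint_positions': array([-1.15350642,  0.417937  , -0.01030446,  1.61419815,  0.00470682,
        1.11072477, -0.05299611]), 'qvel': array([ 0.00132756, -0.00069177,  0.0007244 , -0.00344021, -0.00058247,
       -0.00199045, -0.00214401]), 'effort': array([ 6.48068317e-05, -8.51251245e+01,  6.38500303e-01, -4.25985932e+01,
       -4.88652627e-02,  1.86696835e-02,  5.92442984e-05]), 'ee_pos': array([0.27663835, 0.56003302, 0.22983828]), 'ee_rot': array([-7.14293775e-01, -3.05912008e+00,  1.93140076e-03]), 'wrist_force': array([0.20481761, 0.36562886, 0.28944157]), 'ft_torque': array([0.02523499, 0.02302591, 0.02705255]), 'finger_force': 0.0, 'grip_width': 0.09402354551519808}
0.025
scene [ 1.20629634 -0.08729668  0.68797658]
side [ 0.22606833 -0.58927432  0.9147082 ]
```

View pics/scene0.png

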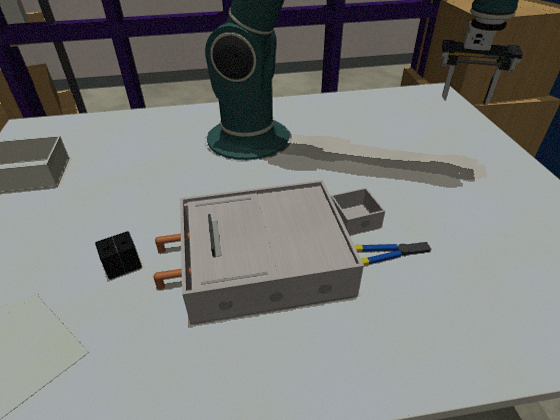

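View pics/side0.png

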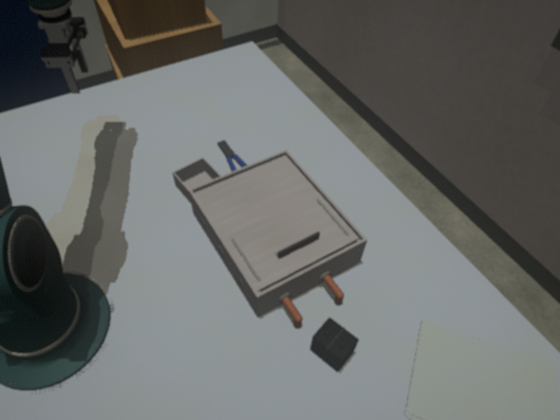

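The scene view shows the box with its rim corners at about (182,196), (323,184), (362,265) and (187,292). The lip is at (214,235) and the breaker at (118,255). The side view agrees, with the lip at (298,244) and the pipes at the -y end.

```bash
python3 - <<'E'
from h import *
for n in("scene","side"):
    d=dict(np.load(n+"0.npz"));W=world(d);ok=d["range_z"]>0
    m=ok&(W[...,2]>.075)&(W[...,2]<.12)&(W[...,0]>.3)&(W[...,0]<.95)&(abs(W[...,1])<.45)
    k,l,st,c=cv2.connectedComponentsWithStats(m.astype(np.uint8))
    for i in range(1,k):
        if st[i,4]>150: print(n,i,st[i],W[l==i].mean(0))
    i=1+np.argmax(st[1:,4]);P=W[l==i]
    print(cv2.minAreaRect(P[:,:2].astype(np.float32)),np.percentile(P[:,2],[5,50,95]))
    Lm=(l==i)&(W[...,2]>.103);L=W[Lm];print("lip",len(L),L.mean(0),cv2.minAreaRect(L[:,:2].astype(np.float32)))
d=dict(np.load("scene0.npz"))
for u,v in((182,196),(323,184),(362,265),(187,292)):print(ray(d,u,v,.097))
E
```

```text
scene 1 [  180   180   184   122 16215] [ 0.58285128 -0.02211427  0.0881657 ]
((0.5630921125411987, -0.022406548261642456), (0.2969452738761902, 0.35113584995269775), 1.9621057510375977) [0.0830603  0.08800824 0.0970553 ]
lip 119 [ 0.57377157 -0.13255616  0.11216438] ((0.5687156915664673, -0.1328970044851303), (0.10998612642288208, 0.006053252145648003), 1.809197187423706)
side 1 [  188   150   179   152 14564] [ 0.55399143 -0.03744356  0.0885405 ]
((0.5595821738243103, -0.02294248342514038), (0.2939802408218384, 0.3544510006904602), 1.8089849948883057) [0.08277589 0.08805524 0.09746112]
lip 200 [ 0.56017159 -0.13514214  0.11058685] ((0.5629454255104065, -0.1337573528289795), (0.11067023128271103, 0.008967835456132889), 2.7670984268188477)
[ 0.4163645 -0.1966472  0.097    ]
[0.42982089 0.14422772 0.097     ]
[0.70202957 0.15412839 0.097     ]
[ 0.71099807 -0.18372156  0.097     ]
```

>>> {"fn": "drive_tool", "kwargs": {
  "series": [
    [0,0,0,0.12,0.04],
    [0,0,0,0.12,0.04],
    [0,0,0,0.12,0.04],
    [0,0,0,0.12,0.04],
    [0,0,0,0.12,0.04],
    [0,0,0,0.12,0.04],
    [0,0,0,0.12,0.04],
    [0,0,0,0.12,0.04],
    [0,0,0,0.12,0.04]
  ]
}}

```text
clock: 0.85
ee_pos: [0.2766, 0.5602, 0.2301]
ee_rot: [2.192, 2.25, -0.001]
wrist_force: [0.4, 0.2, -0.1]
grip_width: 0.0404
finger_force: 0.0
```

>>> {"fn": "drive_tool", "kwargs": {
  "series": [
    [-0.036,0.013,0,0,0.04],
    [-0.036,0.013,0,0,0.04],
    [-0.036,0.013,0,0,0.04],
    [-0.036,0.013,0,0,0.04],
    [-0.036,0.013,0,0,0.04],
    [-0.036,0.013,0,0,0.04],
    [-0.036,0.013,0,0,0.04],
    [-0.036,0.013,0,0,0.04],
    [-0.036,0.013,0,0,0.04],
    [-0.036,0.013,0,0,0.04],
    [-0.036,0.013,0,0,0.04],
    [-0.036,0.013,0,0,0.04],
    [-0.036,0.013,0,0,0.04],
    [-0.036,0.013,0,0,0.04],
    [-0.036,0.013,0,0,0.04],
    [-0.036,0.013,0,0,0.04],
    [-0.036,0.013,0,0,0.04],
    [-0.036,0.013,0,0,0.04],
    [-0.036,0.013,0,0,0.04],
    [-0.036,0.013,0,0,0.04]
  ]
}}

```text
clock: 2.52
ee_pos: [0.56, -0.1527, 0.2303]
ee_rot: [-2.185, -2.257, 0.0]
wrist_force: [0.1, 0.1, 0.9]
grip_width: 0.0403
finger_force: 0.0
```

```bash
python3 - <<'E'
from h import *
s=robot.get_state();print(s["clock"],s["ee_pos"],Ro.from_rotvec(s["ee_rot"]).as_matrix().round(3),s["joint_positions"].round(2))
d=snap("wrist");save(d,"w1");np.savez("w1.npz",**d)
W=world(d);ok=d["range_z"]>0
m=ok&(W[...,2]>.1)&(W[...,2]<.118)&(abs(W[...,0]-.56)<.08)&(abs(W[...,1]+.13)<.03)
print(m.sum(),W[m].mean(0),cv2.minAreaRect(W[m][:,:2].astype(np.float32)))
E
```

```text
2.5167 [ 0.5599664  -0.15265182  0.23027527] [[-0.032  0.999 -0.   ]
 [ 0.999  0.032  0.   ]
 [ 0.    -0.    -1.   ]] [-0.27  0.39  0.62  1.74 -0.25  1.09  0.47]
1347 [ 0.56551889 -0.13218233  0.11124859] ((0.5654239654541016, -0.13286730647087097), (0.10977814346551895, 0.006037967745214701), 1.836854100227356)
```

View pics/w1.png

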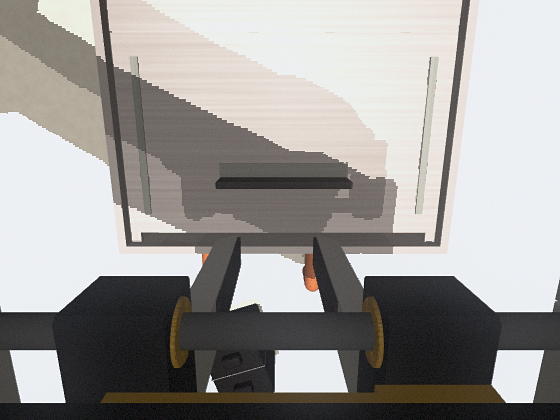

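The wrist view shows the lip centred at (284,183), aligned with the tool and about 20 mm ahead of the fingers. The measured lip centre is (0.5655, -0.133). Next I lower the fingers behind it.

>>> {"fn": "drive_tool", "kwargs": {
  "series": [
    [-0.002,0.002,0.02,0,0.04],
    [-0.002,0.002,0.02,0,0.04],
    [0,0.002,0.02,0,0.04],
    [0,0,0.02,0,0.04],
    [0,0,0.015,0,0.04],
    [0,0,0.01,0,0.04],
    [0,0,0.005,0,0.04],
    [0,0,0,0,0.04],
    [0,0,0,0,0.04]
  ]
}}

```text
clock: 3.32
ee_pos: [0.5661, -0.1549, 0.121]
ee_rot: [2.185, 2.256, 0.0]
wrist_force: [0.4, 0.1, 0.1]
grip_width: 0.0399
finger_force: 0.0
```

>>> {"fn": "drive_tool", "kwargs": {
  "series": [
    [0.004,0,0,0,0.04],
    [0.004,0,0,0,0.04],
    [0.004,0,0,0,0.04],
    [0.006,0,0,0,0.04],
    [0.008,0,0,0,0.04],
    [0.01,0,0,0,0.04],
    [0.01,0,0,0,0.04],
    [0.01,0,0,0,0.04],
    [0.01,0,0,0,0.04],
    [0.01,0,0,0,0.04],
    [0.01,0,0,0,0.04],
    [0.01,0,0,0,0.04],
    [0.01,0,0,0,0.04],
    [0.01,0,0,0,0.04],
    [0.01,0,0,0,0.04],
    [0.01,0,0,0,0.04],
    [0.008,0,0,0,0.04],
    [0.006,0,0,0,0.04],
    [0.004,0,0,0,0.04],
    [0.003,0,0,0,0.04]
  ]
}}

```text
clock: 4.98
ee_pos: [0.5607, 0.0026, 0.1204]
ee_rot: [-2.185, -2.257, 0.0]
wrist_force: [0.0, -3.4, 0.2]
grip_width: 0.0399
finger_force: 1.0
```

>>> {"fn": "drive_tool", "kwargs": {
  "series": [
    [0.002,0,0,0,0.04],
    [0.002,0,0,0,0.04],
    [0.002,0,0,0,0.04]
  ]
}}

```text
clock: 5.23
ee_pos: [0.5605, 0.008, 0.1204]
ee_rot: [-2.186, -2.256, 0.0]
wrist_force: [0.2, -1.9, 0.7]
grip_width: 0.0397
finger_force: 0.8
```

>>> {"fn": "drive_tool", "kwargs": {
  "series": [
    [0.002,0,0,0,0.04],
    [0.002,0,0,0,0.04],
    [0.001,0,0,0,0.04],
    [0.001,0,0,0,0.04],
    [0.001,0,0,0,0.04],
    [0,0,0,0,0.04]
  ]
}}

```text
clock: 5.73
ee_pos: [0.5603, 0.0154, 0.1204]
ee_rot: [-2.185, -2.257, 0.0]
wrist_force: [-0.3, -0.9, -0.5]
grip_width: 0.0398
finger_force: 0.0
```

>>> {"fn": "drive_tool", "kwargs": {
  "series": [
    [0.001,0,0,0,0.04],
    [0.001,0,0,0,0.04]
  ]
}}

```text
clock: 5.9
ee_pos: [0.5604, 0.0158, 0.1205]
ee_rot: [2.186, 2.255, -0.002]
wrist_force: [1.0, -12.2, -0.4]
grip_width: 0.0402
finger_force: 6.3
```

>>> {"fn": "drive_tool", "kwargs": {
  "series": [
    [0.001,0,0,0,0.04],
    [0,0,0,0,0.04]
  ]
}}

```text
clock: 6.07
ee_pos: [0.5603, 0.0159, 0.1206]
ee_rot: [2.186, 2.253, -0.003]
wrist_force: [0.1, -13.1, 0.2]
grip_width: 0.0398
finger_force: 6.7
```

>>> {"fn": "drive_tool", "kwargs": {
  "series": [
    [-0.005,0,0,0,0.04],
    [-0.01,0,0,0,0.04],
    [-0.01,0,-0.02,0,0.0],
    [-0.02,0,-0.02,0,0.0],
    [-0.02,0,-0.02,0,0.0],
    [-0.02,0,-0.02,0,0.0],
    [-0.02,0,-0.02,0,0.0],
    [-0.02,0,-0.01,0,0.0],
    [-0.02,0,0,0,0.0],
    [-0.02,0,0,0,0.0],
    [-0.02,0,0,0,0.0],
    [0,0,0,0,0.0],
    [0,0,0,0,0.0]
  ]
}}

```text
clock: 7.15
ee_pos: [0.5659, -0.168, 0.2305]
ee_rot: [2.188, 2.254, -0.0]
wrist_force: [0.1, 1.2, -0.0]
grip_width: 0.0005
finger_force: 0.0
```

```bash
python3 - <<'E'
from h import *
s=robot.get_state();print(s["clock"],s["ee_pos"],s["grip_width"])
d=snap("wrist");save(d,"w2");np.savez("w2.npz",**d)
d2=snap("scene");np.savez("scene1.npz",**d2);cv2.imwrite("pics/s1.png",cv2.resize(d2["color"][140:340,140:400,::-1],None,fx=3,fy=3))
for n,q in(("w",d),("s",d2)):
    W=world(q);m=(q["range_z"]>0)&(W[...,2]>.101)&(W[...,2]<.118)&(abs(W[...,0]-.56)<.08)&(abs(W[...,1]-.03)<.04)
    print(n,m.sum(),W[m].mean(0),cv2.minAreaRect(W[m][:,:2].astype(np.float32)))
E
```

```text
7.15 [ 0.56585214 -0.1680393   0.23046273] 0.00045608444194110236
w 0 [nan nan nan] ((0.0, 0.0), (0.0, 0.0), 0.0)
s 145 [0.56800454 0.02703974 0.11052467] ((0.5624332427978516, 0.027700014412403107), (0.10978083312511444, 0.006606013048440218), 1.6632825136184692)<stdin>:7: RuntimeWarning: Mean of empty slice.
  ret = um.true_divide(
```

View pics/w2.png

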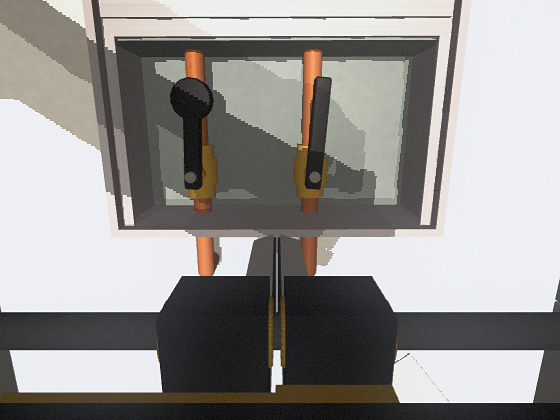

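View pics/s1.png

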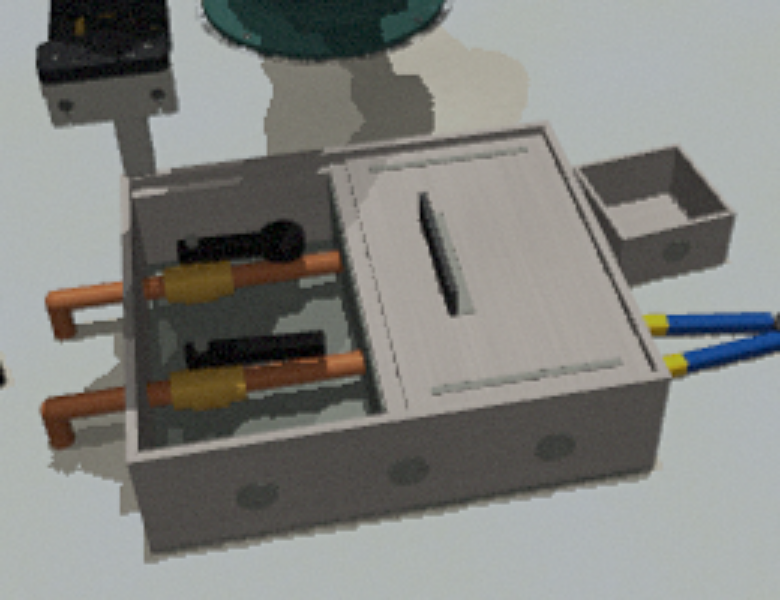

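The cover is at its stop: the lip moved 160.7 mm, and its box y is now about +50 mm. In the wrist view the disc handle is on the robot side (x = -78), with its disc at (192,98) and pivot at (190,178). The plain bar runs (322,80)-(315,178). The crop from the scene camera agrees.

```bash
python3 - <<'E'
from h import *
d=dict(np.load("w2.npz"));W=world(d);g=d["color"].max(-1)
m=((d["range_z"]>0)&(abs(W[...,2]-.073)<.006)&(g<75)).astype(np.uint8);m[230:]=0
k,l,st,c=cv2.connectedComponentsWithStats(m)
th=np.radians(1.85);B=np.array([[np.cos(th),np.sin(th)],[-np.sin(th),np.cos(th)]]);o=np.array([.5615,-.0227])
for i in range(1,k):
    if st[i,4]<300: continue
    P=W[l==i];q=(P[:,:2]-o)@B.T
    print(st[i],P[:,2].mean(),"box min/max",q.min(0),q.max(0)); print(cv2.minAreaRect(q.astype(np.float32)))
    t=q[q[:,1]>q[:,1].max()-.036]; print("end centre",(t.min(0)+t.max(0))/2)
for u,v in((190,178),(315,178),(192,98)): print((ray(d,u,v,.074)[:2]-o)@B.T)
m2=(abs(W[...,2]-.097)<.003)&(d["range_z"]>0);q=(W[m2][:,:2]-o)@B.T;print("rim",q.min(0),q.max(0))
print("tcp box",(robot.get_state()["ee_pos"][:2]-o)@B.T)
E
```

```text
[117  40 319   4 967] 0.07267966932349747 box min/max [-0.13368416 -0.01265537] [ 0.13519736 -0.01163787]
((0.0007566213607788086, -0.012146487832069397), (0.0009870303329080343, 0.26888155937194824), 89.98997497558594)
end centre [ 0.0007566  -0.01214662]
[ 170   77   42  113 2463] 0.07366305868765705 box min/max [-0.09227921 -0.13723385] [-0.05666098 -0.03956218]
((-0.08005158603191376, -0.0873919352889061), (0.09657654911279678, 0.03522433713078499), 79.29197692871094)
end centre [-0.07447009 -0.05743084]
[ 305   77   27  113 1573] 0.07381293078588987 box min/max [ 0.02666446 -0.13738275] [ 0.04685913 -0.03985313]
((0.03683138266205788, -0.08839759975671768), (0.09748333692550659, 0.01402482483536005), 85.76809692382812)
end centre [ 0.03887492 -0.05773779]
[-0.07881731 -0.12655003]
[ 0.03515103 -0.1269021 ]
[-0.07265598 -0.0568844 ]
rim [-0.14648284 -0.17550842] [0.14710032 0.0129256 ]
tcp box [ 6.28090735e-05 -1.43630891e-01]
```

>>> {"fn": "drive_tool", "kwargs": {
  "series": [
    [0,0,0,-0.12,0],
    [0,0,0,-0.12,0],
    [0,0,0,-0.12,0],
    [0,0,0,-0.12,0],
    [0,0,0,-0.12,0],
    [0,0,0,-0.12,0],
    [0,0,0,-0.12,0],
    [0,0,0,-0.12,0],
    [0,0,0,-0.12,0],
    [0,0,0,-0.12,0],
    [0,0,0,-0.12,0],
    [0,0,0,-0.12,0],
    [0,0,0,-0.12,0],
    [0,0,0,-0.011,0]
  ]
}}

```text
clock: 8.42
ee_pos: [0.5663, -0.1658, 0.2306]
ee_rot: [-0.063, 3.141, 0.0]
wrist_force: [0.0, 0.0, 0.1]
grip_width: -0.0
finger_force: 0.0
```

>>> {"fn": "drive_tool", "kwargs": {
  "series": [
    [0.022,0.0175,0,0,0],
    [0.022,0.0175,0,0,0],
    [0.022,0.0175,0,0,0],
    [0.022,0.0175,0,0,0],
    [0.022,0.017,0,0,0],
    [0,0,0.02,0,0],
    [0,0,0.02,0,0],
    [0,0,0.02,0,0],
    [0,0,0,0,0],
    [0,0,0,0,0]
  ]
}}

```text
clock: 9.25
ee_pos: [0.4531, -0.083, 0.1704]
ee_rot: [0.048, -3.14, -0.0]
wrist_force: [0.0, -0.0, 0.3]
grip_width: 0.0006
finger_force: 0.0
```

```bash
python3 - <<'E'
from h import *
th=np.radians(1.85);B=np.array([[np.cos(th),np.sin(th)],[-np.sin(th),np.cos(th)]]);o=np.array([.5615,-.0227])
s=robot.get_state();print(s["clock"],s["ee_pos"],(s["ee_pos"][:2]-o)@B.T,Ro.from_rotvec(s["ee_rot"]).as_matrix().round(3),s["joint_positions"].round(2),s["grip_width"])
d=snap("wrist");save(d,"w3")
E
```

```text
9.25 [ 0.45312988 -0.08297488  0.1704175 ] [-0.11025949 -0.05674495] [[-1.    -0.03  -0.002]
 [-0.03   1.    -0.   ]
 [ 0.002  0.    -1.   ]] [-0.15  0.2   0.29  2.08 -0.08  0.87  1.79] 0.0006480860445794445
```

View pics/w3.png

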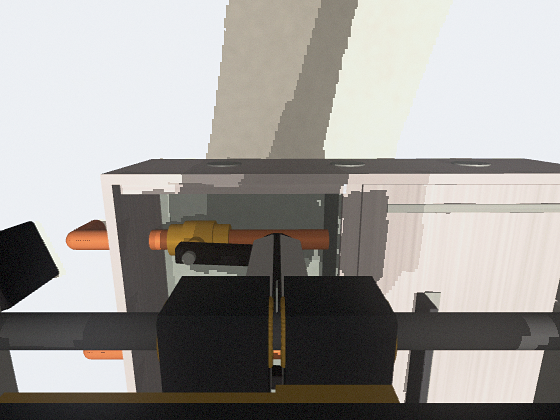

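The wrist view shows the fingers at about (275,240), next to the marked handle, whose bar is at (215,252). The measured TCP matches the planned spot at box (-0.110, -0.057). Now I go down beside the disc.

>>> {"fn": "drive_tool", "kwargs": {
  "series": [
    [0,0,0.015,0,0],
    [0,0,0.015,0,0],
    [0,0,0.015,0,0],
    [0,0,0.015,0,0],
    [0,0,0.013,0,0],
    [0,0,0.01,0,0],
    [0,0,0,0,0],
    [0,0,0,0,0]
  ]
}}

```text
clock: 9.97
ee_pos: [0.4538, -0.0834, 0.0881]
ee_rot: [-0.05, 3.141, -0.0]
wrist_force: [1.3, 0.1, 0.3]
grip_width: 0.0003
finger_force: 0.0
```

```bash
python3 - <<'E'
from h import *
th=np.radians(1.85);B=np.array([[np.cos(th),np.sin(th)],[-np.sin(th),np.cos(th)]]);o=np.array([.5615,-.0227])
s=robot.get_state();p=(s["ee_pos"][:2]-o)@B.T;print(s["clock"],s["ee_pos"],p,s["wrist_force"])
# arc: handle angle a, tool at pivot+68*(sin a,cos a)-26*(cos a,-sin a); tool x=-(tangent), y=radial
piv=np.array([-.078,-.125])
A=np.r_[.0,np.arange(.0,1.5709,.0982)[1:]]
psi=0.;cur=p
for a in A:
    r=np.array([np.sin(a),np.cos(a)]);t=np.array([np.cos(a),-np.sin(a)])
    q=piv+.068*r-.026*t
    X=-np.array([np.cos(psi),-np.sin(psi)]);Y=np.array([np.sin(psi),np.cos(psi)])
    print([round(float((q-cur)@X),4),round(float((q-cur)@Y),4),round(a-psi,4)]);cur=q;psi=a
E
```

```text
9.9667 [ 0.45379657 -0.0834087   0.08805059] [-0.10960715 -0.05720007] [1.30475657 0.09659633 0.28504986]
[-0.0056, 0.0002, np.float64(0.0)]
[-0.0068, 0.0022, np.float64(0.0982)]
[-0.0068, 0.0022, np.float64(0.0982)]
[-0.0068, 0.0022, np.float64(0.0982)]
[-0.0068, 0.0022, np.float64(0.0982)]
[-0.0068, 0.0022, np.float64(0.0982)]
[-0.0068, 0.0022, np.float64(0.0982)]
[-0.0068, 0.0022, np.float64(0.0982)]
[-0.0068, 0.0022, np.float64(0.0982)]
[-0.0068, 0.0022, np.float64(0.0982)]
[-0.0068, 0.0022, np.float64(0.0982)]
[-0.0068, 0.0022, np.float64(0.0982)]
[-0.0068, 0.0022, np.float64(0.0982)]
[-0.0068, 0.0022, np.float64(0.0982)]
[-0.0068, 0.0022, np.float64(0.0982)]
[-0.0068, 0.0022, np.float64(0.0982)]
```

>>> {"fn": "drive_tool", "kwargs": {
  "series": [
    [-0.003,0,0,0,0],
    [-0.0026,0,0,0,0],
    [-0.0068,0.0022,0,0.0982,0],
    [-0.0068,0.0022,0,0.0982,0],
    [-0.0068,0.0022,0,0.0982,0],
    [-0.0068,0.0022,0,0.0982,0],
    [-0.0068,0.0022,0,0.0982,0],
    [-0.0068,0.0022,0,0.0982,0],
    [-0.0068,0.0022,0,0.0982,0],
    [-0.0068,0.0022,0,0.0982,0],
    [0,0,0,0,0]
  ]
}}

```text
clock: 10.88
ee_pos: [0.5161, -0.0831, 0.088]
ee_rot: [1.162, 2.918, 0.0]
wrist_force: [0.4, 0.3, 0.0]
grip_width: 0.0003
finger_force: 0.0
```

>>> {"fn": "drive_tool", "kwargs": {
  "series": [
    [-0.0068,0.0022,0,0.0982,0],
    [-0.0068,0.0022,0,0.0982,0],
    [-0.0068,0.0022,0,0.0982,0],
    [-0.0068,0.0022,0,0.0982,0],
    [-0.0068,0.0022,0,0.0982,0],
    [-0.0068,0.0022,0,0.0982,0],
    [-0.0068,0.0022,0,0.0982,0],
    [0,0,0,0,0],
    [0,0,0,0,0]
  ]
}}

```text
clock: 11.63
ee_pos: [0.5512, -0.1159, 0.0877]
ee_rot: [2.066, 2.366, -0.0]
wrist_force: [0.3, 0.3, -0.2]
grip_width: 0.0005
finger_force: 0.0
```

```bash
cat > st.py <<'E'
from h import *
th=np.radians(1.85);B=np.array([[np.cos(th),np.sin(th)],[-np.sin(th),np.cos(th)]]);o=np.array([.5615,-.0227])
s=robot.get_state();p=(s["ee_pos"][:2]-o)@B.T;R=Ro.from_rotvec(s["ee_rot"]).as_matrix()
print(s["clock"],s["ee_pos"],p,s["wrist_force"],"tool y angle in box deg",np.degrees(np.arctan2(*(B@R[:2,1])[::-1])),s["joint_positions"].round(2))
E
python3 st.py
```

```text
11.6333 [ 0.551185   -0.11591913  0.08767773] [-0.01331901 -0.09283755] [ 0.33144726  0.33027694 -0.2147127 ] tool y angle in box deg 5.895620372258151 [-0.31  0.56  0.6   1.9  -0.42  0.81  0.65]
```

>>> {"fn": "drive_tool", "kwargs": {
  "series": [
    [-0.0068,0.0022,0,0.0982,0],
    [0,0,0,0,0],
    [0,0,0,0,0]
  ]
}}

```text
clock: 11.88
ee_pos: [0.5538, -0.1206, 0.0874]
ee_rot: [-2.177, -2.262, -0.001]
wrist_force: [-2.3, 8.3, 2.9]
grip_width: 0.0004
finger_force: 3.7
```

>>> {"fn": "drive_tool", "kwargs": {
  "series": [
    [-0.001,0,0,0,0],
    [0,0,0,0,0]
  ]
}}

```text
clock: 12.05
ee_pos: [0.5538, -0.1209, 0.0874]
ee_rot: [-2.175, -2.262, -0.002]
wrist_force: [-3.4, 11.4, 4.0]
grip_width: 0.0006
finger_force: 5.7
```

>>> {"fn": "drive_tool", "kwargs": {
  "series": [
    [-0.001,0,0,0,0],
    [0,0,0,0,0]
  ]
}}

```text
clock: 12.22
ee_pos: [0.5539, -0.121, 0.0874]
ee_rot: [-2.174, -2.262, -0.003]
wrist_force: [-3.0, 15.7, 6.1]
grip_width: 0.0003
finger_force: 7.9
```

>>> {"fn": "drive_tool", "kwargs": {
  "series": [
    [-0.001,0,0,0,0],
    [0,0,0,0,0]
  ]
}}

```text
clock: 12.38
ee_pos: [0.5539, -0.1212, 0.0874]
ee_rot: [-2.173, -2.262, -0.004]
wrist_force: [-3.9, 19.6, 7.1]
grip_width: 0.0003
finger_force: 10.1
```

```bash
python3 st.py
```

```text
12.3833 [ 0.55390447 -0.12121007  0.08740212] [-0.01077177 -0.09821352] [-3.86882363 19.58816171  7.14547754] tool y angle in box deg 0.4618110505171748 [-0.31  0.57  0.62  1.89 -0.45  0.83  0.58]
```

The handle is stiff at the predicted place, so it is against the stop. Now I back off, rise and look.

>>> {"fn": "drive_tool", "kwargs": {
  "series": [
    [0.004,0,0,0,0],
    [0.006,0,0,0,0],
    [0.006,0,0,0,0],
    [0,0,-0.015,0,0],
    [0,0,-0.03,0,0],
    [0,0,-0.03,0,0],
    [0,0,-0.03,0,0],
    [0,0,-0.03,0,0],
    [-0.02,0,-0.01,0,0],
    [-0.03,0,0,0,0],
    [-0.03,0,0,0,0],
    [-0.02,0,0,0,0],
    [0,0,0,0,0],
    [0,0,0,0,0]
  ]
}}

```text
clock: 13.55
ee_pos: [0.5567, -0.2103, 0.2324]
ee_rot: [2.186, 2.256, -0.001]
wrist_force: [-0.3, -0.3, -0.6]
grip_width: 0.0001
finger_force: 0.0
```

```bash
python3 st.py; python3 - <<'E'
from h import *
d=snap("wrist");save(d,"w4");W=world(d);g=d["color"].max(-1)
m=((d["range_z"]>0)&(abs(W[...,2]-.073)<.006)&(g<75)).astype(np.uint8);m[230:]=0
th=np.radians(1.85);B=np.array([[np.cos(th),np.sin(th)],[-np.sin(th),np.cos(th)]]);o=np.array([.5615,-.0227])
k,l,st,c=cv2.connectedComponentsWithStats(m)
for i in range(1,k):
    if st[i,4]<300: continue
    P=W[l==i];q=(P[:,:2]-o)@B.T
    print(st[i],q.min(0),q.max(0),cv2.fitLine(q.astype(np.float32),cv2.DIST_L2,0,.01,.01).ravel())
d=snap("scene");W=world(d);m=(d["range_z"]>0)&(W[...,2]>.101)&(W[...,2]<.118)&(abs(W[...,0]-.56)<.08)&(abs(W[...,1]-.03)<.04)
print(m.sum(),cv2.minAreaRect(W[m][:,:2].astype(np.float32)))
E
```

```text
13.55 [ 0.55665533 -0.21026677  0.23243987] [-0.01089736 -0.1873126 ] [-0.25337859 -0.26777818 -0.62528582] tool y angle in box deg -0.0455814622665602 [-0.25  0.44  0.74  1.71 -0.33  1.12  0.62]
[ 317   23   29  120 1427] [ 0.02642775 -0.13671997] [ 0.04668011 -0.03923876] [ 0.08987557  0.995953    0.03672538 -0.08714014]
[ 188  109  110   41 2244] [-0.08959912 -0.14292609] [ 0.00780405 -0.10807839] [ 0.99992985 -0.01184592 -0.03061832 -0.12503806]
142 ((0.5629016160964966, 0.027631621807813644), (0.10992401093244553, 0.006468078587204218), 1.6525838375091553)
```

View pics/w4.png

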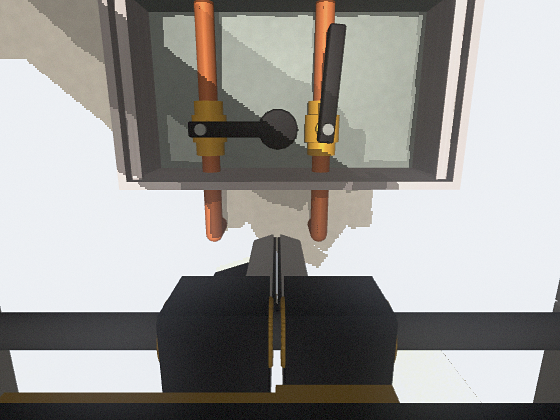

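The view shows the disc handle square across its pipe, from pivot (200,130) to disc (279,129), within 0.7° of shut. The plain handle is unchanged at about 0.09 rad. The cover's lip has not moved from its place at the stop, and the robot is clear.

```bash
python3 -c "from workcell import robot; print(robot.hand_in())"
```

```text
the job is handed in; nothing more can be done
None
```

The job is handed in: the cover is slid fully against its stop, the disc handle is shut square across its pipe, the plain handle is unmoved, and the robot is clear of everything (about 14 s used).

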